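# Load the narrow offcut into the mitre box, one end left sticking out

### The arm

A 7-joint arm with a two-finger parallel gripper is mounted at the origin on the work surface; the furniture and walls round the work are solid. World frame = base frame: x ahead of the robot, y to its left, z up, the work surface at z = 0. Lengths are in m, angles in rad, forces in N, time in s.
With the tool pointing down it reaches from about 0.425 to 0.875 m from the base axis. Payload 4.7 kg.
Tool frame: the origin (TCP) lies at the very end of the fingers, on their centre line; the grasp point (between the pads) lies 19 mm behind it; z points along the fingers, y is the line along which they close (so a half turn about z gives the same grasp; the last joint's range is limited). The gripper opens to 87 mm and grips with 3 to 60 N. Pads are 19 mm wide; open, the fingers measure 117 mm over their backs; the gripper's body (75 mm by 190 mm) begins 51 mm behind the grasp point.
Start: joints at [-1.265, 0.321, -0.07, 1.45, 0.023, 1.371, -0.057], TCP at [0.187, 0.623, 0.223] pointing down, gripper open.
Joint ranges: [-2.86, 2.86], [-0.3, 2.09], [-1.38, 1.24], [0.06, 2.45], [-1.56, 4.7], [0.09, 2.05], [-2.69, 2.69]. Speed limits (rad/s): [2.57, 2.57, 3.14, 3.14, 3.14, 3.14, 3.14].

### API

Orientations are given as a rotation vector (axis times angle).
In Python, from bench import ctrl, vision gives the robot as it stands.
- The arm moves only by the tool jog_arm, never from a script. Its argument "increments" is a list of rows, each an object of numbers: "tx", "ty", "tz": the shift along the tool's x, y, z in mm; "wx", "wy", "wz": the turn, a rotation vector about the tool's x, y, z in rad; "gripper": the opening, from 0 (shut) to 1 (fully open). In form: [{"tx": .., "ty": .., "tz": .., "wx": .., "wy": .., "wz": .., "gripper": ..}, ...]. A call has exactly 5 rows; each row is the pose to reach, as a shift and turn from the pose commanded when the call began, along the tool's axes at that moment; what a row does not reach only later rows make up. A row lasts 1/12 s, in which the tool goes at most 41.7 mm and 7.16 degrees, less where a joint would pass 70% of its speed; a pose out of reach is approached as far as the arm can. A call with a gripper value outside its range is refused whole. The fingers move at their own pace and stop on an object; "grip_force" is the grip in N (left out, the last holds). Time passes only in rows, so rows that repeat a pose let the fingers close, or fill a call up. It gives the time, the measured TCP pose, the force, the opening and the grip force at its end, in the units of the state.
- ctrl.get_state(): the state, without advancing time (a new reading comes with each control period).
- vision.get_image(name): name is "side" or "top"; returns a dict with "color" (420x560x3 uint8, blue, green, red), "fx", "fy", "cx", "cy" (pixels), "extrinsics" (4x4, takes a point from world to camera coordinates). Camera axes: x right, y down, z forward; pixel columns grow to the right and rows downward; lengths in m; the calibration is good to about 2 mm. A picture is of the moment at which its call begins. There is no depth.
- ctrl.close_job(): hands the job in; it is judged then, once.
Trained networks look in the newest picture that a camera, given by its name, has taken for a name from the list of things; names that differ only in an ending like _2 or _b are one class to them, and where a whole thing is asked for, a point or a joint stands for the part that bears it (a point fixed in the world has none). Each returns a list of dicts, best first, with "conf" (0 to 1); they miss things now and then, are a little off and sometimes report something else, mostly with a low value. They report only what shows in the picture. A call takes as long as a camera call. They do not tell look-alikes from the thing itself.
- vision.spot_in(camera, thing): "bbox" ([left, top, right, bottom] in pixels, round what is visible of it).
The state is a dict: "time": time; "joint_positions": joint angles; "qd": joint speeds; "joint_torque": joint torques, N m; "position": TCP position; "tool_rot": TCP orientation; "ft_force": force on the tool from outside, world axes, zero at the start; "torque": the same for the moment, N m; "grip_width": opening from 0.0 (shut) to 1.0 (fully open); "grip_force": force on a finger pad.
Only numpy, scipy, OpenCV 4.12 (cv2) and the standard library are available. Lean on these libraries where they do the work, as an engineer would, in place of code of your own. Each camera call takes 0.05 s, during which the arm holds its last target. There are 200 camera calls.

### The job

Get the narrow, thick pine offcut ready for sawing: lay it flat and lengthwise in the mitre box, in the right-hand bay (the one without screws in its floor), one end close up to the dark stop block and the other sticking out of the open end. Between the walls there is no room for fingers, so hold it by the end that stays outside; lower it in, do not drop it, and let go. Leave the broader offcut where it lies.

Things in the scene. Friction and masses are not known exactly. Their poses are not given: they have to be found in the camera images.
- mitre_box: Wooden mitre box fixed to the bench, 180 long (x), 98 wide (y), 60 mm high; origin centre of underside, z up. U-shaped trough along x with thin saw cuts in its walls: floor 15 mm above the bench, 66 mm wide between 16 mm walls rising 45 mm above the floor. A dark stop block, 18 thick, as high as the walls, crosses it at x -8 to +10 mm. The bay on the -x side is the one to load.
- bay_stop (a point): Foot of the stop block's face in the bay to load: mid-width, on the trough floor, 15 mm above the bench; axes as the mitre box. From here the bay runs 82 mm along -x to its open end, past which is bare bench, 15 mm lower. This end faces the robot's right and near side (about (-0.5, -0.87) in world x, y, within 17 degrees). The other bay, 80 mm long, has two screw heads in its floor.
- offcut_narrow: The workpiece: plain pine offcut, 46 wide (x), 125 long (y), 24 mm thick, about 65 g; the narrower, shorter, thicker of the two loose offcuts. Origin centre of underside, z up. Lies flat on the bench; either end may go in. Grip it across the 46 mm, about 22 mm from the end that stays out. With its end at the stop, 43 mm stick out of the bay.
- offcut_wide: A bystander to leave alone: a broader pine offcut, 70 wide (its x), 160 long (its y), 20 mm thick, lying flat on the bench nearer its right-hand edge; origin at the centre of its underside.
Not all that is in view belongs to the job. What is shaped like the offcut_narrow but turquoise is not meant.

How it is judged:
At the end, for the whole second after the job is handed in: The narrow offcut lies at rest, flat (within 5 degrees) on the floor of the mitre box's open-ended bay, between the walls, lengthwise within 10 degrees, its inner end within 15 mm of the stop block (x of offcut_narrow in the frame of mitre_box between -0.0867 and -0.062 m and y of offcut_narrow in the frame of mitre_box between -0.014 and 0.014 m and z of offcut_narrow in the frame of mitre_box between 0.01 and 0.02 m and angle between the y axis of offcut_narrow and the x axis of mitre_box, either way round below 0.19 rad and angle between offcut_narrow's own z axis and vertical below 0.1 rad and linear speed of offcut_narrow below 0.02 m/s); the robot touches nothing.
It fails at once if the narrow offcut is let go more than 15 mm above the floor of the mitre box (contact force between offcut_narrow and anything else below 0.05 N and z of offcut_narrow in the frame of mitre_box between 0.03 and 0.25 m and horizontal distance between offcut_narrow and mitre_box below 0.13 m).
It fails at once if the broad offcut is moved more than 40 mm (distance of offcut_wide from where it was at the start of the episode above 0.04 m).
It also fails if it takes over 32 s, if anything falls off the work surface, if the arm or the gripper's body presses on something with over 40 N, if the wrist force passes 120 N, or if a joint passes its speed limit or range.

## Working session

There is one attempt and no reset: what is moved stays moved. The work goes in short steps, Python scripts to look and compute and a tool call to move; the robot and the scene stay as the last step left them, time stands still between calls to the robot, and variables do not carry over. Pictures are saved under pics/ and viewed, at most 10 in all, crops included, and the job is handed in when it is done.

Besides the shell and the picture viewer there is one more tool, called in YAML: its name, and indented under it one key for each argument. jog_arm: Moves the arm, as the interface text tells. Its arguments: {"type":"object","properties":{"increments":{"type":"array"},"grip_force":{"type":"number"}},"required":["increments"]}

```bash
mkdir -p pics; cat > h.py <<'E'
import numpy as np, cv2
from bench import ctrl, vision
def P(im):
    E=np.array(im["extrinsics"]);K=np.array([[im["fx"],0,im["cx"]],[0,im["fy"],im["cy"]],[0,0,1]]);return K,E
def back(im,uv,z):
    K,E=P(im);R,t=E[:3,:3],E[:3,3];c=-R.T@t
    d=R.T@np.linalg.solve(K,[uv[0],uv[1],1]);return c+d*(z-c[2])/d[2]
def proj(im,X):
    K,E=P(im);p=K@(E[:3,:3]@np.asarray(X)+E[:3,3]);return p[:2]/p[2]
E
python3 - <<'E'
from h import *
import pickle
for n in("top","side"):
    im=vision.get_image(n);cv2.imwrite(f"pics/{n}0.png",im["color"]);pickle.dump(im,open(n+"0.pkl","wb"))
    K,E=P(im);print(n,im["fx"],-E[:3,:3].T@E[:3,3],E[:3,:3].round(2).tolist())
    for t in("mitre_box","offcut_narrow","offcut_wide","bay_stop"):
        print(t,[(round(d["conf"],2),np.round(d["bbox"]).tolist()) for d in vision.spot_in(n,t)])
print(ctrl.get_state())
E
```

```text
top 511.78773524721464 [ 0.35440153 -0.3090939   0.88588244] [[0.02, -1.0, -0.01], [-0.98, -0.02, -0.18], [0.18, 0.02, -0.98]]
mitre_box [(0.66, [211.0, 91.0, 328.0, 182.0])]
offcut_narrow [(0.78, [244.0, 254.0, 321.0, 293.0])]
offcut_wide [(0.67, [360.0, 209.0, 409.0, 307.0]), (0.26, [244.0, 250.0, 322.0, 295.0])]
bay_stop [(0.94, [213.0, 90.0, 329.0, 180.0])]
side 393.30693548830965 [ 0.3332395  -0.92288406  0.56782876] [[0.96, -0.28, -0.01], [-0.18, -0.59, -0.79], [0.22, 0.76, -0.61]]
mitre_box [(0.68, [299.0, 170.0, 354.0, 245.0])]
offcut_narrow [(0.6, [201.0, 214.0, 247.0, 259.0])]
offcut_wide [(0.72, [211.0, 272.0, 301.0, 321.0])]
bay_stop [(0.9, [302.0, 170.0, 353.0, 240.0])]
{'time': 0.5, 'joint_positions': array([-1.2649217 ,  0.32101159, -0.07009265,  1.45051705,  0.02255305,
        1.37081616, -0.05692105]), 'qd': array([ 0.00173858, -0.00064454,  0.00206844,  0.00108179,  0.00017549,
        0.00162953, -0.00131868]), 'joint_torque': array([-1.79592316e-04, -4.90600419e+01, -4.02439116e-01, -3.12462616e+01,
       -6.35477412e-02,  3.44973290e-02,  6.11303153e-05]), 'position': array([0.18698802, 0.62252828, 0.22257035]), 'tool_rot': array([4.56721423e-01, 3.10820969e+00, 5.06615366e-05]), 'ft_force': array([-0.3736185 ,  0.74771073,  0.98421634]), 'torque': array([-0.02695844, -0.02725098, -0.04518643]), 'grip_force': 0.0, 'grip_width': 0.9994277970205391}
```

View pics/top0.png

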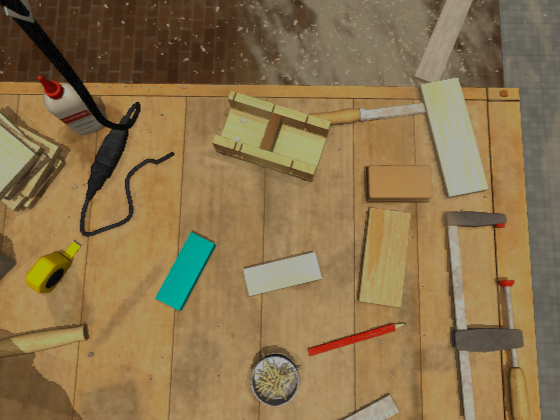

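View pics/side0.png

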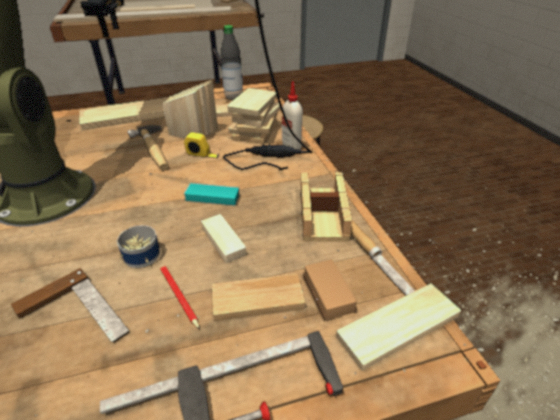

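The top view shows the narrow offcut at about (282,273), the turquoise decoy at (186,270), the wide offcut at (385,256) and the box at (272,135). The box's open bay faces right and slightly down. In the side view the offcut is at (223,237) and the box at (326,205). Next I'll segment the offcut and enlarge the box.

```bash
python3 - <<'E'
from h import *
import pickle
T=pickle.load(open("top0.pkl","rb"));S=pickle.load(open("side0.pkl","rb"))
R={}
for n,im,b in(("top",T,(234,240,332,305)),("side",S,(191,204,257,269))):
    c=im["color"][b[1]:b[3],b[0]:b[2]]
    hsv=cv2.cvtColor(c,cv2.COLOR_BGR2HSV)
    l=hsv[...,1]; th,m=cv2.threshold(l,0,255,cv2.THRESH_BINARY_INV+cv2.THRESH_OTSU)
    cs,_=cv2.findContours(m,cv2.RETR_EXTERNAL,cv2.CHAIN_APPROX_NONE);k=max(cs,key=cv2.contourArea)
    q=cv2.approxPolyDP(cv2.convexHull(k),4,True)[:,0]+np.array(b[:2]);print(n,th,cv2.contourArea(k),q.tolist())
    mr=cv2.boxPoints(cv2.minAreaRect(k))+np.array(b[:2]);print(mr.tolist())
    for z in(0,.024):print(z,[back(im,p,z).round(4)[:2].tolist() for p in mr])
a=cv2.resize(T["color"][80:190,205:335],None,fx=5,fy=5,interpolation=2)
cv2.imwrite("pics/boxtop.png",a)
s=np.hstack([cv2.resize(S["color"][165:250,295:360],None,fx=6,fy=6,interpolation=2),cv2.resize(S["color"][190:275,190:255],None,fx=6,fy=6,interpolation=2)])
cv2.imwrite("pics/boxside.png",s)
E
```

```text
top 72.0 1993.0 [[315, 252], [321, 278], [249, 295], [243, 269]]
[[242.09657382965088, 268.4055767059326], [315.1909866333008, 251.00214958190918], [321.6824035644531, 278.26609802246094], [248.5879898071289, 295.6695251464844]]
0 [[0.3996, -0.2246], [0.4319, -0.35], [0.3854, -0.3615], [0.3537, -0.2372]]
0.024 [[0.3984, -0.2269], [0.4298, -0.3489], [0.3846, -0.3601], [0.3537, -0.2392]]
side 71.0 910.0 [[201, 220], [220, 214], [245, 247], [225, 256]]
[[198.60000133514404, 221.80000114440918], [217.0, 208.0], [246.04000091552734, 246.7199935913086], [227.6400032043457, 260.5199966430664]]
0 [[0.3501, -0.213], [0.3984, -0.1743], [0.435, -0.3242], [0.3906, -0.3529]]
0.024 [[0.3494, -0.243], [0.3957, -0.2059], [0.4307, -0.3495], [0.3882, -0.377]]
```

View pics/boxtop.png

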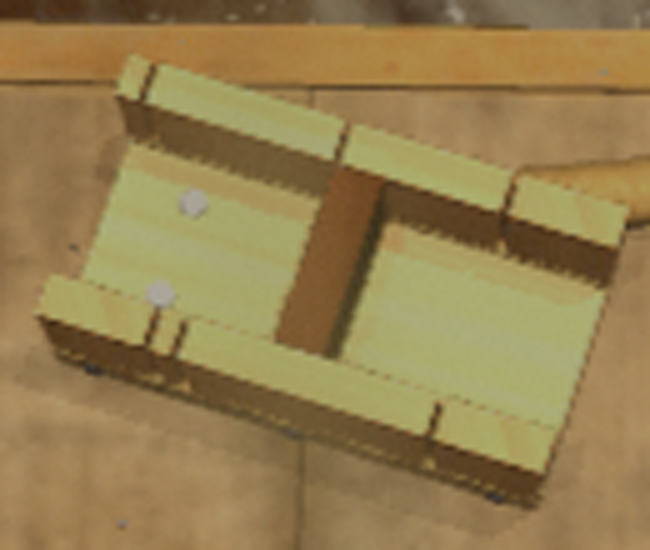

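View pics/boxside.png

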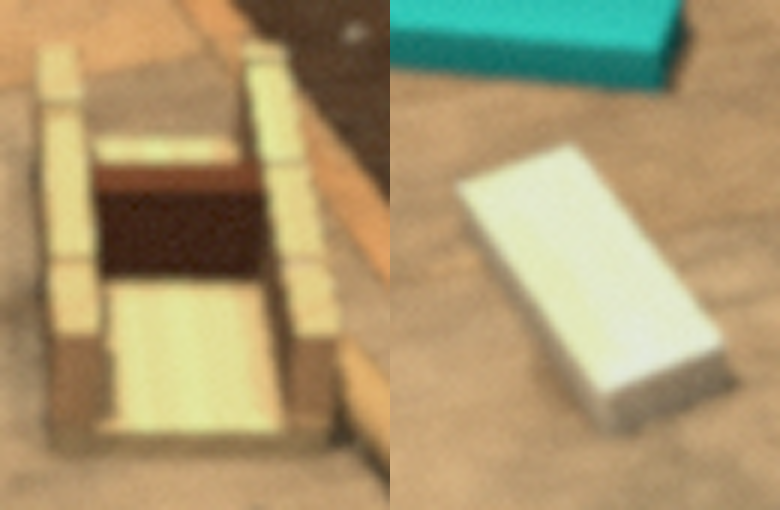

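The enlarged crops show the box's top-face corners, the floor end and the stop's foot, plus the offcut's top corners and two bottom corners. I'll fit both poses (x, y, z, yaw) from the two views together.

```bash
python3 - <<'E'
from h import *
import pickle
from scipy.optimize import least_squares
T=pickle.load(open("top0.pkl","rb"));S=pickle.load(open("side0.pkl","rb"))
def c(p,o,s,dx=0):return [(p[0]-dx+.5)/s-.5+o[0],(p[1]+.5)/s-.5+o[1]]
bt=lambda x,y:c((x,y),(205,80),5); bs=lambda x,y:c((x,y),(295,165),6); os_=lambda x,y:c((x,y),(190,190),6,390)
# box: local frame; open end -x; +x end is left in top; local y: x=(.3,.95)-> y=(-.95,.3): near wall = +y
L=[(T,bt(135,55),(.09,-.049,.06)),(T,bt(118,95),(.09,-.033,.06)),(T,bt(630,205),(-.09,-.049,.06)),(T,bt(615,245),(-.09,-.033,.06)),
(T,bt(55,277),(.09,.033,.06)),(T,bt(40,315),(.09,.049,.06)),(T,bt(558,430),(-.09,.033,.06)),(T,bt(543,470),(-.09,.049,.06)),(T,bt(607,290),(-.09,-.033,.015)),
(S,bs(50,330),(-.09,.049,.06)),(S,bs(98,330),(-.09,.033,.06)),(S,bs(292,333),(-.09,-.033,.06)),(S,bs(338,330),(-.09,-.049,.06)),
(S,bs(104,432),(-.09,.033,.015)),(S,bs(283,432),(-.09,-.033,.015)),(S,bs(104,277),(-.008,.033,.015)),(S,bs(264,277),(-.008,-.033,.015))]
def fit(L,x0):
    def f(p):
        r=[]
        cy,sy=np.cos(p[3]),np.sin(p[3])
        for im,uv,X in L:
            W=[p[0]+cy*X[0]-sy*X[1],p[1]+sy*X[0]+cy*X[1],p[2]+X[2]];r+=list(proj(im,W)-uv)
        return r
    o=least_squares(f,x0,loss="soft_l1");print(o.x.round(4),np.round(f(o.x),1).tolist());return o.x
B=fit(L,[.6,-.3,0,1.25])
# offcut y along (.25... ) toward left end: local +y = left end
N=[(T,(242.6,268.7),(.023,.0625,.024)),(T,(315.1,251.5),(.023,-.0625,.024)),(T,(321.3,278.1),(-.023,-.0625,.024)),(T,(248.8,295.3),(-.023,.0625,.024)),
(S,os_(457,185),(-.023,.0625,.024)),(S,os_(573,145),(.023,.0625,.024)),(S,os_(722,345),(.023,-.0625,.024)),(S,os_(602,392),(-.023,-.0625,.024)),(S,os_(612,432),(-.023,-.0625,0)),(S,os_(732,382),(.023,-.0625,0))]
O=fit(N,[.39,-.29,0,-.25])
R=lambda a:np.array([[np.cos(a),-np.sin(a)],[np.sin(a),np.cos(a)]])
g=O[:2]+R(O[3])@[0,-.0405]
tc=B[:2]+R(B[3])@[-.0745,0]; tg=B[:2]+R(B[3])@[-.0745-.0405,0]
print("grasp",g,"place",tg,"tgt yaw of offcut",B[3]-np.pi/2,"turn",B[3]-np.pi/2-O[3])
from scipy.spatial.transform import Rotation as Ro
s=ctrl.get_state();M=Ro.from_rotvec(s["tool_rot"]).as_matrix();print(M.round(3))
E
```

```text
[ 6.2630e-01 -2.7190e-01  3.0000e-04  1.2763e+00] [-1.2, -0.6, -0.9, -0.2, 0.5, -0.0, 0.7, 0.6, -1.1, -1.2, -1.2, -0.1, 0.4, -0.1, 0.5, 0.8, 0.5, -0.2, 0.5, 0.2, 0.3, 0.2, 0.6, -0.3, 0.8, 0.2, -1.6, -0.2, 0.0, -0.2, -3.6, 1.4, -1.1, 1.4]
[ 0.392  -0.2938  0.0004  0.2543] [-0.1, -0.4, -0.1, -0.6, 0.4, -0.4, -0.3, 0.2, -0.3, -0.2, -0.2, -0.4, 0.7, -0.7, -0.2, -0.2, -0.8, 1.8, -0.3, 1.7]
grasp [ 0.40217836 -0.33302109] place [ 0.59288839 -0.38190394] tgt yaw of offcut -0.29447900606947464 turn -0.5488074391657973
[[-0.958  0.288  0.   ]
 [ 0.288  0.958  0.   ]
 [-0.     0.    -1.   ]]
```

```bash
python3 - <<'E'
from h import *
import pickle
T=pickle.load(open("top0.pkl","rb"));S=pickle.load(open("side0.pkl","rb"))
for nm,uv,a,b in(("cable",(257,5),(5,0),(100,118)),("cable",(265,50),(5,0),(100,118)),("cable",(275,95),(5,0),(100,118))):
    n=np.cross([*a,1],[*b,1]);n=n/np.hypot(*n[:2])
    zs=np.linspace(0,.9,91);d=[n@[*proj(T,back(S,uv,z)),1] for z in zs];i=np.argmin(np.abs(d));print(nm,uv,zs[i],back(S,uv,zs[i]).round(3),np.round(d[i],1))
for nm,us,ut in(("glue tip",(293,86),(43,78)),("stack",(212,85),(10,120)),("mallet",(130,130),(88,333)),("bottle",(228,30),(43,78))):
    r=min(((np.linalg.norm(proj(T,back(S,us,z))-ut),z) for z in np.linspace(0,.6,121)));print(nm,r,back(S,us,r[1]).round(3))
E
```

```text
cable (257, 5) 0.42 [ 0.523 -0.136  0.42 ] -12.7
cable (265, 50) 0.32 [ 0.552 -0.073  0.32 ] 8.2
cable (275, 95) 0.21 [ 0.578 -0.055  0.21 ] -1.3
glue tip (np.float64(1.909203367905153), np.float64(0.18)) [0.662 0.064 0.18 ]
stack (np.float64(100.48929171975504), np.float64(0.195)) [0.45  0.096 0.195]
mallet (np.float64(46.70275829610536), np.float64(0.16)) [ 0.237 -0.036  0.16 ]
bottle (np.float64(92.27416298428875), np.float64(0.355)) [ 0.483 -0.028  0.355]
```

jog_arm:
  increments:
    - {"tx": -20, "ty": -18, "tz": -20, "gripper": 1}
    - {"tx": -45, "ty": -40, "tz": -38, "gripper": 1}
    - {"tx": -70, "ty": -64, "tz": -56, "gripper": 1}
    - {"tx": -100, "ty": -90, "tz": -70, "gripper": 1}
    - {"tx": -128, "ty": -116, "tz": -77, "gripper": 1}

```text
validation failed for argument at $.in...
```

```bash
python3 - <<'E'
from h import *
import pickle
T=pickle.load(open("top0.pkl","rb"));S=pickle.load(open("side0.pkl","rb"))
n=np.cross([5,0,1],[100,118,1]);n=n/np.hypot(*n[:2])
for uv in((257,5),(265,50),(275,95)):
    print(uv,[(round(z,2),np.round(back(S,uv,z)[:2],2).tolist(),round(float(n@[*proj(T,back(S,uv,z)),1]))) for z in np.linspace(.0,.5,11)])
E
```

```text
(257, 5) [(np.float64(0.0), [1.06, 2.1], 649), (np.float64(0.05), [1.0, 1.83], 609), (np.float64(0.1), [0.93, 1.57], 563), (np.float64(0.15), [0.87, 1.3], 511), (np.float64(0.2), [0.8, 1.03], 449), (np.float64(0.25), [0.74, 0.77], 377), (np.float64(0.3), [0.68, 0.5], 290), (np.float64(0.35), [0.61, 0.24], 183), (np.float64(0.4), [0.55, -0.03], 50), (np.float64(0.45), [0.48, -0.3], -121), (np.float64(0.5), [0.42, -0.56], -349)]
(265, 50) [(np.float64(0.0), [0.83, 1.02], 335), (np.float64(0.05), [0.79, 0.85], 301), (np.float64(0.1), [0.75, 0.68], 264), (np.float64(0.15), [0.7, 0.51], 220), (np.float64(0.2), [0.66, 0.34], 170), (np.float64(0.25), [0.61, 0.17], 111), (np.float64(0.3), [0.57, -0.0], 40), (np.float64(0.35), [0.53, -0.18], -45), (np.float64(0.4), [0.48, -0.35], -151), (np.float64(0.45), [0.44, -0.52], -286), (np.float64(0.5), [0.39, -0.69], -464)]
(275, 95) [(np.float64(0.0), [0.72, 0.45], 150), (np.float64(0.05), [0.69, 0.33], 121), (np.float64(0.1), [0.65, 0.21], 89), (np.float64(0.15), [0.62, 0.09], 51), (np.float64(0.2), [0.58, -0.03], 8), (np.float64(0.25), [0.55, -0.15], -42), (np.float64(0.3), [0.52, -0.27], -103), (np.float64(0.35), [0.48, -0.39], -176), (np.float64(0.4), [0.45, -0.52], -265), (np.float64(0.45), [0.41, -0.64], -379), (np.float64(0.5), [0.38, -0.76], -527)]
```

jog_arm:
  increments:
    - {"tx": -24, "ty": -22, "tz": -12, "wx": 0, "wy": 0, "wz": 0, "gripper": 1}
    - {"tx": -50, "ty": -46, "tz": -24, "wx": 0, "wy": 0, "wz": 0, "gripper": 1}
    - {"tx": -76, "ty": -70, "tz": -37, "wx": 0, "wy": 0, "wz": 0, "gripper": 1}
    - {"tx": -105, "ty": -97, "tz": -37, "wx": 0, "wy": 0, "wz": 0, "gripper": 1}
    - {"tx": -134, "ty": -124, "tz": -37, "wx": 0, "wy": 0, "wz": 0, "gripper": 1}
  grip_force: 20

```text
time: 0.92
position: [0.2805, 0.4643, 0.2608]
tool_rot: [0.455, 3.108, 0.004]
ft_force: [0.3, -0.4, -0.8]
grip_width: 0.996
grip_force: 0.0
```

jog_arm:
  increments:
    - {"tx": -27, "ty": -29, "tz": 0, "wx": 0, "wy": 0, "wz": 0, "gripper": 1}
    - {"tx": -54, "ty": -57, "tz": 0, "wx": 0, "wy": 0, "wz": 0, "gripper": 1}
    - {"tx": -82, "ty": -86, "tz": 0, "wx": 0, "wy": 0, "wz": 0, "gripper": 1}
    - {"tx": -109, "ty": -114, "tz": 0, "wx": 0, "wy": 0, "wz": 0, "gripper": 1}
    - {"tx": -137, "ty": -143, "tz": 0, "wx": 0, "wy": 0, "wz": 0, "gripper": 1}

```text
time: 1.33
position: [0.3702, 0.2872, 0.2599]
tool_rot: [0.456, 3.108, 0.002]
ft_force: [2.0, -0.2, 0.4]
grip_width: 0.999
grip_force: 0.0
```

jog_arm:
  increments:
    - {"tx": -25, "ty": -33, "tz": 0, "wx": 0, "wy": 0, "wz": 0, "gripper": 1}
    - {"tx": -49, "ty": -67, "tz": 0, "wx": 0, "wy": 0, "wz": 0, "gripper": 1}
    - {"tx": -74, "ty": -100, "tz": 0, "wx": 0, "wy": 0, "wz": 0, "gripper": 1}
    - {"tx": -98, "ty": -134, "tz": 0, "wx": 0, "wy": 0, "wz": 0, "gripper": 1}
    - {"tx": -123, "ty": -167, "tz": 0, "wx": 0, "wy": 0, "wz": 0, "gripper": 1}

```text
time: 1.75
position: [0.4397, 0.0915, 0.26]
tool_rot: [0.456, 3.108, 0.002]
ft_force: [0.7, -0.4, 0.6]
grip_width: 1.003
grip_force: 0.0
```

jog_arm:
  increments:
    - {"tx": -11, "ty": -38, "tz": 0, "wx": 0, "wy": 0, "wz": 0, "gripper": 1}
    - {"tx": -23, "ty": -76, "tz": 0, "wx": 0, "wy": 0, "wz": 0, "gripper": 1}
    - {"tx": -34, "ty": -113, "tz": 0, "wx": 0, "wy": 0, "wz": 0, "gripper": 1}
    - {"tx": -46, "ty": -151, "tz": 0, "wx": 0, "wy": 0, "wz": 0, "gripper": 1}
    - {"tx": -57, "ty": -189, "tz": 0, "wx": 0, "wy": 0, "wz": 0, "gripper": 1}

```text
time: 2.17
position: [0.4395, -0.1059, 0.2599]
tool_rot: [0.457, 3.107, 0.002]
ft_force: [0.5, -0.6, -0.2]
grip_width: 0.999
grip_force: 0.0
```

jog_arm:
  increments:
    - {"tx": -5, "ty": -39, "tz": 0, "wx": 0, "wy": 0, "wz": 0, "gripper": 1}
    - {"tx": -9, "ty": -79, "tz": 0, "wx": 0, "wy": 0, "wz": 0, "gripper": 1}
    - {"tx": -14, "ty": -118, "tz": 0, "wx": 0, "wy": 0, "wz": 0.12, "gripper": 1}
    - {"tx": -18, "ty": -158, "tz": 0, "wx": 0, "wy": 0, "wz": 0.24, "gripper": 1}
    - {"tx": -23, "ty": -197, "tz": 0, "wx": 0, "wy": 0, "wz": 0.36, "gripper": 1}

```text
time: 2.58
position: [0.4043, -0.3011, 0.2601]
tool_rot: [1.014, 2.971, 0.002]
ft_force: [0.9, -0.3, -0.8]
grip_width: 0.997
grip_force: 0.0
```

jog_arm:
  increments:
    - {"tx": -6, "ty": -9, "tz": 20, "wx": 0, "wy": 0, "wz": 0.12, "gripper": 1}
    - {"tx": -12, "ty": -18, "tz": 45, "wx": 0, "wy": 0, "wz": 0.24, "gripper": 1}
    - {"tx": -18, "ty": -27, "tz": 75, "wx": 0, "wy": 0, "wz": 0.36, "gripper": 1}
    - {"tx": -18, "ty": -27, "tz": 105, "wx": 0, "wy": 0, "wz": 0.48, "gripper": 1}
    - {"tx": -18, "ty": -27, "tz": 135, "wx": 0, "wy": 0, "wz": 0.6, "gripper": 1}

```text
time: 3.0
position: [0.4028, -0.3326, 0.1237]
tool_rot: [1.849, 2.538, 0.0]
ft_force: [-0.1, 1.0, -0.4]
grip_width: 1.003
grip_force: 0.0
```

```bash
cat >> h.py <<'E'
from scipy.spatial.transform import Rotation as Ro
def rel(xy,z,ang):
    "increments to TCP at xy,z with tool y at world angle ang"
    s=ctrl.get_state();M=Ro.from_rotvec(s["tool_rot"]).as_matrix()
    a=np.arctan2(M[1,1],M[0,1]);d=np.array([*xy,z])-s["position"]
    tgt=Ro.from_matrix(np.array([[np.cos(ang+np.pi/2),np.cos(ang),0],[np.sin(ang+np.pi/2),np.sin(ang),0],[0,0,-1]]))
    print("t",s["time"],"pos",s["position"].round(4),"yang",a.round(4),"mm",(M.T@d*1e3).round(1),"w",(Ro.from_matrix(M.T)*tgt).as_rotvec().round(4),"q",s["joint_positions"].round(2))
E
python3 - <<'E'
from h import *
rel((.4022,-.333),.005,.2543)
E
```

```text
t 3.0 pos [ 0.4028 -0.3326  0.1237] yang 0.3113 mm [-1.000e-01 -8.000e-01  1.187e+02] w [0.001 0.001 0.057] q [-0.32  0.19  1.06  1.92 -0.19  1.13  1.12]
```

jog_arm:
  increments:
    - {"tx": 0, "ty": 0, "tz": 35, "wx": 0, "wy": 0, "wz": 0.057, "gripper": 1}
    - {"tx": 0, "ty": -1, "tz": 65, "wx": 0, "wy": 0, "wz": 0.057, "gripper": 1}
    - {"tx": 0, "ty": -1, "tz": 90, "wx": 0, "wy": 0, "wz": 0.057, "gripper": 1}
    - {"tx": 0, "ty": -1, "tz": 108, "wx": 0, "wy": 0, "wz": 0.057, "gripper": 1}
    - {"tx": 0, "ty": -1, "tz": 118, "wx": 0, "wy": 0, "wz": 0.057, "gripper": 1}

```text
time: 3.42
position: [0.4008, -0.3309, 0.0043]
tool_rot: [-1.91, -2.49, 0.001]
ft_force: [1.1, -0.1, 0.7]
grip_width: 1.003
grip_force: 0.0
```

jog_arm:
  increments:
    - {"tx": 0, "ty": 0, "tz": 0, "wx": 0, "wy": 0, "wz": 0, "gripper": 0.7}
    - {"tx": 0, "ty": 0, "tz": 0, "wx": 0, "wy": 0, "wz": 0, "gripper": 0.4}
    - {"tx": 0, "ty": 0, "tz": 0, "wx": 0, "wy": 0, "wz": 0, "gripper": 0.3}
    - {"tx": 0, "ty": 0, "tz": 0, "wx": 0, "wy": 0, "wz": 0, "gripper": 0.3}
    - {"tx": 0, "ty": 0, "tz": 0, "wx": 0, "wy": 0, "wz": 0, "gripper": 0.3}
  grip_force: 25

```text
time: 3.83
position: [0.4031, -0.3322, 0.0078]
tool_rot: [1.911, 2.491, 0.002]
ft_force: [-0.2, -0.2, 0.7]
grip_width: 0.703
grip_force: 0.0
```

jog_arm:
  increments:
    - {"tx": 0, "ty": 0, "tz": 2, "wx": 0, "wy": 0, "wz": 0, "gripper": 0.3}
    - {"tx": 0, "ty": 0, "tz": 2, "wx": 0, "wy": 0, "wz": 0, "gripper": 0.3}
    - {"tx": 0, "ty": 0, "tz": 2, "wx": 0, "wy": 0, "wz": 0, "gripper": 0.3}
    - {"tx": 0, "ty": 0, "tz": 2, "wx": 0, "wy": 0, "wz": 0, "gripper": 0.3}
    - {"tx": 0, "ty": 0, "tz": 2, "wx": 0, "wy": 0, "wz": 0, "gripper": 0.3}

```text
time: 4.25
position: [0.4023, -0.3317, 0.0047]
tool_rot: [1.912, 2.493, 0.001]
ft_force: [0.5, 1.9, 2.6]
grip_width: 0.527
grip_force: 24.9
```

jog_arm:
  increments:
    - {"tx": 0, "ty": 0, "tz": 0, "wx": 0, "wy": 0, "wz": 0, "gripper": 0.3}
    - {"tx": 0, "ty": 0, "tz": 0, "wx": 0, "wy": 0, "wz": 0, "gripper": 0.3}
    - {"tx": 0, "ty": 0, "tz": -10, "wx": 0, "wy": 0, "wz": 0, "gripper": 0.3}
    - {"tx": 0, "ty": 0, "tz": -25, "wx": 0, "wy": 0, "wz": 0, "gripper": 0.3}
    - {"tx": 0, "ty": 0, "tz": -50, "wx": 0, "wy": 0, "wz": 0, "gripper": 0.3}

```text
time: 4.67
position: [0.4002, -0.3311, 0.0537]
tool_rot: [-1.91, -2.489, 0.003]
ft_force: [-0.5, 0.2, -0.3]
grip_width: 0.528
grip_force: 24.9
```

```bash
python3 - <<'E'
from h import *
rel((.5923,-.3839),.12,-.2945)
E
```

```text
t 4.6667 pos [ 0.4002 -0.3311  0.0537] yang 0.2615 mm [-100.5  171.7  -67.2] w [-0.0045 -0.001   0.556 ] q [-0.25  0.32  1.01  1.99 -0.31  1.01  1.18]
```

jog_arm:
  increments:
    - {"tx": 0, "ty": 0, "tz": -30, "wx": 0, "wy": 0, "wz": 0.05, "gripper": 0.3}
    - {"tx": -5, "ty": 10, "tz": -60, "wx": 0, "wy": 0, "wz": 0.15, "gripper": 0.3}
    - {"tx": -20, "ty": 35, "tz": -67, "wx": 0, "wy": 0, "wz": 0.25, "gripper": 0.3}
    - {"tx": -38, "ty": 65, "tz": -67, "wx": 0, "wy": 0, "wz": 0.35, "gripper": 0.3}
    - {"tx": -55, "ty": 95, "tz": -67, "wx": 0, "wy": 0, "wz": 0.45, "gripper": 0.3}

```text
time: 5.08
position: [0.5101, -0.3606, 0.1233]
tool_rot: [2.423, 1.997, 0.004]
ft_force: [-0.7, -0.7, 0.3]
grip_width: 0.527
grip_force: 24.9
```

```bash
python3 - <<'E'
from h import *
rel((.5923,-.3839),.12,-.2945)
E
```

```text
t 5.0833 pos [ 0.5101 -0.3606  0.1233] yang -0.1924 mm [-7.1 85.1  3.5] w [ 0.003  -0.0007  0.1021] q [-0.22  0.51  1.04  1.67 -0.47  1.23  0.74]
```

jog_arm:
  increments:
    - {"tx": -2, "ty": 28, "tz": 0, "wx": 0, "wy": 0, "wz": 0.04, "gripper": 0.3}
    - {"tx": -4, "ty": 55, "tz": 2, "wx": 0, "wy": 0, "wz": 0.08, "gripper": 0.3}
    - {"tx": -6, "ty": 75, "tz": 3, "wx": 0, "wy": 0, "wz": 0.1, "gripper": 0.3}
    - {"tx": -7, "ty": 85, "tz": 3, "wx": 0, "wy": 0, "wz": 0.102, "gripper": 0.3}
    - {"tx": -7, "ty": 85, "tz": 3, "wx": 0, "wy": 0, "wz": 0.102, "gripper": 0.3}

```text
time: 5.5
position: [0.5921, -0.3831, 0.118]
tool_rot: [2.517, 1.879, -0.003]
ft_force: [-0.9, 1.1, -1.1]
grip_width: 0.529
grip_force: 24.9
```

```bash
python3 - <<'E'
from h import *
rel((.5923,-.3839),.12,-.2945)
A=[]
s=ctrl.get_state();p=s["position"];b=p[2]-.005
M=Ro.from_rotvec(s["tool_rot"]).as_matrix();u=-M[:,0];v=M[:,1]
u=u if u[1]>0 else -u
for n,r in(("top",(200,70,340,190)),("side",(270,110,370,260))):
    im=vision.get_image(n);c=im["color"]
    k=4;a=cv2.resize(c[r[1]:r[3],r[0]:r[2]],None,fx=k,fy=k,interpolation=2)
    for l,w in((.103,.023),(.103,-.023),(-.022,.023),(-.022,-.023)):
        q=[p[0],p[1],b+.024]+l*u*.0 if 0 else np.array([p[0],p[1],b+.024])+l*u+w*v
        o=(proj(im,q)-[r[0],r[1]]+.5)*k;cv2.circle(a,tuple(int(x) for x in o),3,(0,0,255),1)
    A.append(a)
h=max(a.shape[0] for a in A);A=[cv2.copyMakeBorder(a,0,h-a.shape[0],0,0,cv2.BORDER_CONSTANT) for a in A]
o=np.hstack(A);f=min(1,800/o.shape[1]);cv2.imwrite("pics/over.png",cv2.resize(o,None,fx=f,fy=f));print(o.shape,f)
E
```

```text
t 5.5 pos [ 0.5921 -0.3831  0.118 ] yang -0.288 mm [-0.7  0.4 -2. ] w [-0.0004  0.0018  0.0065] q [-0.11  0.68  0.98  1.45 -0.57  1.31  0.62]
(600, 960, 3) 0.8333333333333334
```

View pics/over.png

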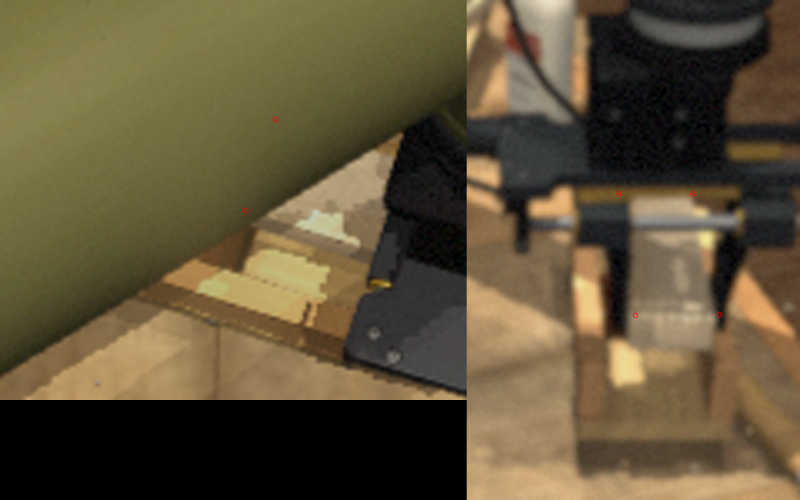

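The side view shows the offcut level in the grip, its front top edge on the predicted corners (red, (635,315)–(720,315)) and centred over the bay. I'll lower it.

jog_arm:
  increments:
    - {"tx": -1, "ty": 0, "tz": 18, "wx": 0, "wy": 0, "wz": 0.006, "gripper": 0.3}
    - {"tx": -1, "ty": 0, "tz": 38, "wx": 0, "wy": 0, "wz": 0.006, "gripper": 0.3}
    - {"tx": -1, "ty": 0, "tz": 58, "wx": 0, "wy": 0, "wz": 0.006, "gripper": 0.3}
    - {"tx": -1, "ty": 0, "tz": 76, "wx": 0, "wy": 0, "wz": 0.006, "gripper": 0.3}
    - {"tx": -1, "ty": 0, "tz": 88, "wx": 0, "wy": 0, "wz": 0.006, "gripper": 0.3}

```text
time: 6.02
position: [0.5882, -0.3834, 0.0292]
tool_rot: [-2.524, -1.867, 0.001]
ft_force: [0.5, -0.2, -1.1]
grip_width: 0.526
grip_force: 24.9
```

```bash
python3 - <<'E'
from h import *
rel((.5923,-.3839),.0205,-.2945)
print(ctrl.get_state()["ft_force"],ctrl.get_state()["torque"])
E
```

```text
t 6.0167 pos [ 0.5882 -0.3834  0.0292] yang -0.297 mm [0.7 4.1 8.7] w [-0.0022 -0.0008 -0.0025] q [-0.08  0.76  0.92  1.53 -0.64  1.18  0.66]
[ 0.52679164 -0.18354562 -1.14201242] [-0.10874897  0.09291046 -0.06912372]
```

jog_arm:
  increments:
    - {"tx": 0, "ty": 0, "tz": 0, "wx": 0, "wy": 0, "wz": 0, "gripper": 0.3}
    - {"tx": 0, "ty": 1, "tz": 2, "wx": 0, "wy": 0, "wz": 0, "gripper": 0.3}
    - {"tx": 0, "ty": 1, "tz": 4, "wx": 0, "wy": 0, "wz": 0, "gripper": 0.3}
    - {"tx": 0, "ty": 1, "tz": 6, "wx": 0, "wy": 0, "wz": 0, "gripper": 0.3}
    - {"tx": 0, "ty": 1, "tz": 8, "wx": 0, "wy": 0, "wz": 0, "gripper": 0.3}

```text
time: 6.43
position: [0.5915, -0.3849, 0.0236]
tool_rot: [2.523, 1.869, 0.001]
ft_force: [-0.2, 0.1, -0.5]
grip_width: 0.526
grip_force: 24.9
```

jog_arm:
  increments:
    - {"tx": 0, "ty": 0, "tz": 1, "wx": 0, "wy": 0, "wz": 0, "gripper": 0.3}
    - {"tx": 0, "ty": 0, "tz": 1, "wx": 0, "wy": 0, "wz": 0, "gripper": 0.3}
    - {"tx": 0, "ty": 0, "tz": 2, "wx": 0, "wy": 0, "wz": 0, "gripper": 0.3}
    - {"tx": 0, "ty": 0, "tz": 2, "wx": 0, "wy": 0, "wz": 0, "gripper": 0.3}
    - {"tx": 0, "ty": 0, "tz": 2, "wx": 0, "wy": 0, "wz": 0, "gripper": 0.3}

```text
time: 6.85
position: [0.591, -0.3843, 0.0206]
tool_rot: [-2.525, -1.87, -0.0]
ft_force: [-0.2, -0.6, -0.9]
grip_width: 0.523
grip_force: 24.9
```

jog_arm:
  increments:
    - {"tx": 0, "ty": 0, "tz": 1, "wx": 0, "wy": 0, "wz": 0, "gripper": 0.3}
    - {"tx": 0, "ty": 0, "tz": 1, "wx": 0, "wy": 0, "wz": 0, "gripper": 0.3}
    - {"tx": 0, "ty": 0, "tz": 2, "wx": 0, "wy": 0, "wz": 0, "gripper": 0.3}
    - {"tx": 0, "ty": 0, "tz": 2, "wx": 0, "wy": 0, "wz": 0, "gripper": 0.3}
    - {"tx": 0, "ty": 0, "tz": 2, "wx": 0, "wy": 0, "wz": 0, "gripper": 0.3}

```text
time: 7.27
position: [0.5911, -0.3847, 0.0195]
tool_rot: [2.524, 1.869, 0.001]
ft_force: [-1.6, 1.0, 5.9]
grip_width: 0.523
grip_force: 24.9
```

```bash
python3 - <<'E'
from h import *
rel((.5923,-.3839),.0205,-.2945)
print(ctrl.get_state()["ft_force"],ctrl.get_state()["torque"])
im=vision.get_image("side");cv2.imwrite("pics/low.png",cv2.resize(im["color"][130:260,270:390],None,fx=4,fy=4,interpolation=2))
E
```

```text
t 7.2667 pos [ 0.5911 -0.3847  0.0195] yang -0.2961 mm [ 1.1  0.9 -1. ] w [ 0.0008 -0.0002 -0.0016] q [-0.08  0.77  0.91  1.53 -0.65  1.17  0.67]
[-1.57764791  1.00573563  5.86877555] [0.26790342 0.3216902  0.03251748]
```

View pics/low.png

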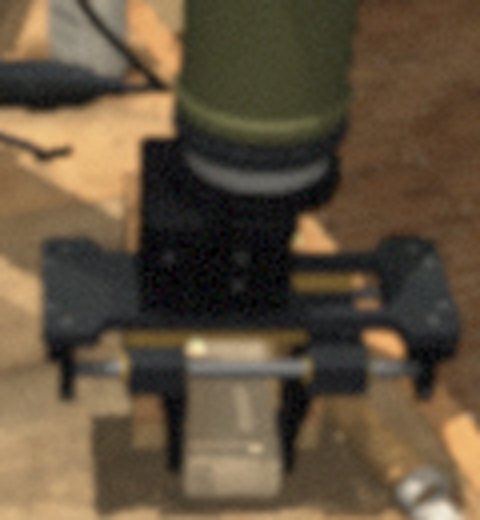

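The offcut is seated: about 6 N upward at the expected height. I'll open only partly, because the chisel handle is close to the right finger.

jog_arm:
  increments:
    - {"tx": 0, "ty": 0, "tz": -1, "wx": 0, "wy": 0, "wz": 0, "gripper": 0.6}
    - {"tx": 0, "ty": 0, "tz": -1, "wx": 0, "wy": 0, "wz": 0, "gripper": 0.68}
    - {"tx": 0, "ty": 0, "tz": -1, "wx": 0, "wy": 0, "wz": 0, "gripper": 0.7}
    - {"tx": 0, "ty": 0, "tz": -1, "wx": 0, "wy": 0, "wz": 0, "gripper": 0.7}
    - {"tx": 0, "ty": 0, "tz": -1, "wx": 0, "wy": 0, "wz": 0, "gripper": 0.7}

```text
time: 7.73
position: [0.5909, -0.3842, 0.0192]
tool_rot: [-2.524, -1.869, 0.0]
ft_force: [-0.3, -0.1, 0.2]
grip_width: 0.695
grip_force: 0.0
```

jog_arm:
  increments:
    - {"tx": 0, "ty": 0, "tz": -8, "wx": 0, "wy": 0, "wz": 0, "gripper": 0.7}
    - {"tx": 0, "ty": 0, "tz": -25, "wx": 0, "wy": 0, "wz": 0, "gripper": 0.7}
    - {"tx": 0, "ty": 0, "tz": -50, "wx": 0, "wy": 0, "wz": 0, "gripper": 0.7}
    - {"tx": 0, "ty": 0, "tz": -80, "wx": 0, "wy": 0, "wz": 0, "gripper": 0.7}
    - {"tx": 0, "ty": 0, "tz": -110, "wx": 0, "wy": 0, "wz": 0, "gripper": 0.7}

```text
time: 8.15
position: [0.5907, -0.3846, 0.1321]
tool_rot: [2.525, 1.869, -0.0]
ft_force: [1.7, 0.6, 0.4]
grip_width: 0.7
grip_force: 0.0
```

jog_arm:
  increments:
    - {"tx": 0, "ty": -25, "tz": -15, "wx": 0, "wy": 0, "wz": 0, "gripper": 0.7}
    - {"tx": 0, "ty": -55, "tz": -30, "wx": 0, "wy": 0, "wz": 0, "gripper": 0.7}
    - {"tx": 0, "ty": -85, "tz": -40, "wx": 0, "wy": 0, "wz": 0, "gripper": 0.7}
    - {"tx": 0, "ty": -115, "tz": -40, "wx": 0, "wy": 0, "wz": 0, "gripper": 0.7}
    - {"tx": 0, "ty": -140, "tz": -40, "wx": 0, "wy": 0, "wz": 0, "gripper": 0.7}

```text
time: 8.57
position: [0.4551, -0.3443, 0.1712]
tool_rot: [2.526, 1.867, 0.002]
ft_force: [-0.5, -0.2, 1.6]
grip_width: 0.696
grip_force: 0.0
```

```bash
python3 - <<'E'
from h import *
T=vision.get_image("top");S=vision.get_image("side")
a=cv2.resize(T["color"][80:200,200:360],None,fx=3,fy=3);b=cv2.resize(S["color"][150:270,280:380],None,fx=3,fy=3)
cv2.imwrite("pics/end.png",np.hstack([a,b]))
print(ctrl.get_state()["position"])
E
```

```text
[ 0.45300464 -0.34387545  0.17083063]
```

View pics/end.png

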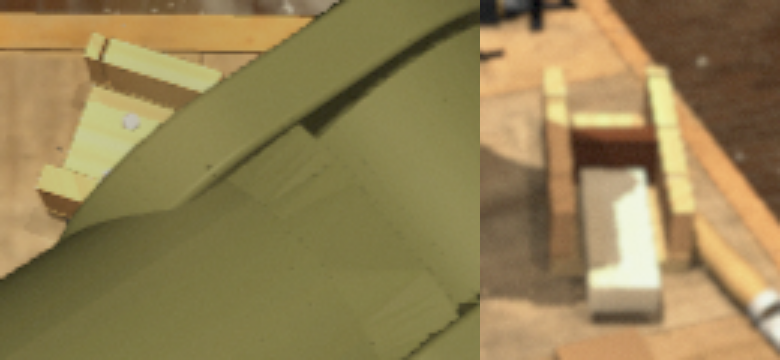

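```bash
python3 - <<'E'
from h import *
import pickle
S=pickle.load(open("side0.pkl","rb"))
c,s=np.cos(1.2763),np.sin(1.2763);R=np.array([[c,-s],[s,c]])
for u,v in((588,288),(660,288),(587,168),(645,168)):
    X=back(S,((u-480+.5)/3-.5+280,(v+.5)/3-.5+150),.039);print((R.T@(X[:2]-[.6263,-.2719])).round(4))
E
```

```text
[-0.1438  0.0266]
[-0.1437 -0.0203]
[-0.0148  0.0187]
[-0.0148 -0.024 ]
```

The side view shows the offcut flat in the bay between the walls. Its centre is at x ≈ -78 mm, y ≈ 0 in the box frame, about 7 mm from the stop, which is within tolerance. The arm is clear.

```bash
python3 -c "
from bench import ctrl
print(ctrl.close_job())"
```

```text
the job is handed in; nothing more can be done
None
```

The narrow offcut is lying flat and lengthwise in the right-hand bay, its inner end about 7 mm from the stop block and its outer end sticking out; the wide offcut was not touched, and the job was handed in at about 9 s of the 32 s allowed, with no verdict returned.

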